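Hold the dust box cover just below its balance point

ROBOT

A 7-joint arm with a two-finger parallel gripper is mounted at the origin on a cart in front of the work surface, level with it; the furniture and walls round the work are solid. World frame = base frame: x ahead of the robot, y to its left, z up, the work surface at z = 0. Lengths are in m, angles in rad, forces in N, time in s.
With the tool pointing down it reaches from about 0.4 to 0.9 m from the base axis. Payload 5.6 kg.
Tool frame: the origin (TCP) lies midway between the tips of the shut fingers; the grasp point (between the pads) lies 19 mm behind it; z points along the fingers, y is the line along which they close (so a half turn about z gives the same grasp; the last joint's range is limited). The gripper opens to 92 mm and grips with 3 to 60 N. Pads are 20 mm wide; open, the fingers measure 128 mm over their backs; the gripper's body (75 mm by 189 mm) begins 69 mm behind the grasp point.
Start: joints at [-1.232, 0.468, -0.012, 1.603, 0.006, 1.071, -0.056], TCP at [0.242, 0.603, 0.215] pointing down, gripper open.
Joint ranges: [-2.53, 2.53], [-0.31, 2.02], [-1.57, 1.55], [0.28, 2.44], [-1.29, 4.43], [0.15, 1.84], [-2.92, 2.92]. Speed limits (rad/s): [2.57, 2.57, 3.14, 3.14, 3.14, 3.14, 3.14].

INTERFACE

Orientations are given as a 3x3 rotation matrix whose columns are the frame's x, y, z axes.
In Python, from station import env, effector, solver, viewer, workorder, search_frame, tip_of gives the robot as it stands. Calls block until the motion is done:
- env.reach(position, orientation): joint-space move of the TCP to a pose.
- env.movel(position, frame=None, rate=0.15): straight line of the TCP; frame=None keeps the orientation; rate is the mean speed in m/s.
- env.goto_joints(angles): joint-space move.
- effector.release() and effector.grasp(squeeze=None): open the fingers fully, or close them until they stop; squeeze is the grip in N (None keeps the last).
- env.pause(seconds).
- solver.inverse_kinematics(position, orientation): joint angles nearest the present ones, or None.
- env.sense(): the state.
- viewer.read_camera(name): name is "scene" or "top"; returns (picture, depth): 384x512x3 uint8, red, green, blue; 384x512 float32, m along the optical axis (not along the pixel's ray), 0 where there is no reading.
- viewer.camera_info(name): a dict with "intrinsics" (3x3 intrinsics, pixels), "dist_coeffs" ([k1, k2, p1, p2, k3] as OpenCV has them; the pictures are not rectified), "eye" and "rotation" of the camera in the world. Camera axes: x right, y up, looking along -z (the intrinsics and any distortion apply to the point x, -y, -z); pixel columns grow to the right and rows downward; lengths in m; the calibration is good to about 2 mm. A picture is of the moment at which its call begins. camera_info takes no time and is no camera call.
A pose or a line that the arm cannot do raises env.PlanningError and nothing moves.
- workorder.finish_job(): hands the job in; it is judged then, once.
Trained networks look in the newest picture that a camera, given by its name, has taken for a name from the list of things; names that differ only in an ending like _2 or _b are one class to them, and where a whole thing is asked for, a point or a joint stands for the part that bears it (a point fixed in the world has none). Each returns a list of dicts, best first, with "score" (0 to 1); they miss things now and then, are a little off and sometimes report something else, mostly with a low value. They report only what shows in the picture. A call takes as long as a camera call.
- search_frame(camera, name): "at" ([x, y, z] in m, in world coordinates, good to about 4 mm: the middle of the surface that is visible of it).
- tip_of(camera, name): "at" ([x, y, z] in m, in world coordinates, good to about 4 mm: a listed point, or the origin of a listed thing).
The state is a dict: "t": time; "joint_positions": joint angles; "joint_velocities": joint speeds; "tau": joint torques, N m; "ee_pos": TCP position; "tcp_rot": TCP orientation; "wrist_force": force on the tool from outside, world axes, zero at the start; "moment": the same for the moment, N m; "gripper_width": finger opening in m; "grasp_force": force on a finger pad.
Only numpy, scipy, OpenCV 4.12 (cv2) and the standard library are available. Lean on these libraries where they do the work, as an engineer would, in place of code of your own. Each camera call takes 0.05 s, during which the arm holds its last target. There are 200 camera calls.

TASK

I need to reach the scrap tub in the dust box: slide the lock bar until its gap lines up with the tab at the side of the sprung cover, then raise the cover by its pull bar a little past its balance point, without letting it fly up to its stop. Ease it back gently and finish while holding it still just below the balance point (about 6 degrees below, where it would fall shut if let go), leaving the things round the box alone.

Things in the scene. Friction and masses are not known exactly. Their poses are not given: they have to be found in the camera images.
- dust_box: Grey steel dust box screwed to the bench, 170 mm deep (x), 230 wide (y), 80 high; only place and yaw change. Origin: centre of its underside; x points from its front (robot's side) to its back, y left, z up. The left 160 mm is a hollow bay under the cover, with a frosted scrap tub in it; the right 70 mm is a solid housing with the lock bar on top.
- cover_leaf (a joint): Angle of the cover in rad: 0 shut and level, grows as its front edge rises, stop at 1.35. Balance point 0.85 (48.7 degrees): below it the cover falls shut by itself, above it the spring drives it up to the stop, so hold it all the time. Wanted at the end: about 0.75. Lifting at the pull bar takes about 1 N when shut, almost nothing near balance. Flat aluminium, 160 mm deep, 158 wide, 10 thick.
- pull_bar (a point): Middle of the pull bar: round steel, 10 mm thick, 90 long (along the box's y), on two arms in the plane of the cover, 45 mm of free gap behind it to the cover's front edge. At cover angle a it is in the box frame at x = 0.075 - 0.21 cos a, y = 0.035, z = 0.086 + 0.21 sin a (m). Pinch it from above, front and back; it turns between the pads as the cover swings. Site axes turn with the cover.
- hinge_line (a point): Point on the cover's hinge line, at the back of the box, behind the middle of the pull bar: (0.075, 0.035, 0.086) m in the box frame; the line runs along the box's y. A small disc at its left end bears a dark pip, which the cover's pointer meets at the balance point.
- lock_tab (a point): Centre of the dark lock tab, 14 mm long (box x), 5 thick, on the right-hand edge of the cover; at (0, -0.051, 0.086) m in the box frame when shut. It swings up with the cover.
- slide_bar (a joint): Position of the dark lock bar in m: 0 fully to the front, 0.06 fully to the back; it slides along the box's x and stays where left (friction about 1.5 N). Two flat teeth with a 30 mm gap between: a tooth above the tab keeps the cover shut, the tab passes only through the gap. Gap and tab are centred at 0.035; the cover is free within 8 mm of that. It starts near the front, locked.
- slide_grip (a point): A point in the lock bar's upright black grip, 14 mm (box x) x 22 (box y), top 128 mm above the bench; the point is 116 mm above the bench, 12 below the top; the lock bar beneath is 96 mm above the bench. In the box frame it is at x = -0.035 + slide_bar, y = -0.0865 m. The gap between the teeth is centred at the grip's x.
- rinse_bottle: Bystander: small squeeze bottle, 37 mm across, 88 mm high, standing on the bench to the left of the box. Origin at the centre of its underside. Leave it.
- orange_stand: Bystander: small block with burs standing in it, 52 x 64 x 62 mm, on the bench to the right of the box. Origin at the centre of its underside. Leave it.
- glue_stick: Bystander: upright glue stick, 28 mm across, 92 mm high, on the bench to the right of the box. Origin at the centre of its underside. Leave it.

How it is judged:
On the way, in this order (a step that is already met when the one before it is completed fails the run):
1. lock bar's gap lined up with the tab, cover still shut (value of joint slide_bar between 0.0275 and 0.0425 m and value of joint cover_leaf below 0.08 rad), for 0.2 s.
2. cover raised past its balance point, held by the fingers (value of joint cover_leaf above 0.88 rad and contact force between cover_leaf and the fingers above 0.02 N), for 0.1 s.
At the end, for the whole second after the job is handed in: The cover is held still by the fingers between 0.66 and 0.83 rad, that is 0.02 to 0.19 rad below its balance point of 0.85 rad (moving at less than 0.05 rad/s, pushing on the fingers with more than 0.02 N), and the lock bar still stands within 10 mm of the lined-up position (value of joint cover_leaf between 0.66 and 0.83 rad and velocity of joint cover_leaf between -0.05 and 0.05 rad/s and contact force between cover_leaf and the fingers above 0.02 N and value of joint slide_bar between 0.025 and 0.045 m); the arm keeps its last pose, push and grip.
It fails at once if the cover flies up to near its stop (value of joint cover_leaf above 1.25 rad).
It fails at once if the raised cover is dropped (velocity of joint cover_leaf below -1.5 rad/s and value of joint cover_leaf above 0.1 rad).
It fails at once if a bystander is moved (distance of any of rinse_bottle, orange_stand, glue_stick from where it was at the start of the episode above 0.03 m).
It also fails if it takes over 53 s, if anything falls off the work surface, if the arm or the gripper's body presses on something with over 40 N, if the wrist force passes 120 N, or if a joint passes its speed limit or range.

## Working session

There is one attempt and no reset: what is moved stays moved. The work goes in short steps, each a Python script; the robot and the scene stay as the last script left them, time stands still between calls to the robot, and variables do not carry over. Pictures are saved under pics/ and viewed, at most 10 in all, crops included, and the job is handed in when it is done.

```bash
mkdir -p pics; ls; python3 - <<'E'
from station import env, viewer, search_frame, tip_of
import cv2,numpy as np
for c in ["scene","top"]:
    p,d=viewer.read_camera(c); cv2.imwrite(f"pics/{c}0.png",p[:,:,::-1])
    i=viewer.camera_info(c); print(c,np.round(i["eye"],3))
    for n in ["dust_box","pull_bar","hinge_line","lock_tab","slide_grip","rinse_bottle","orange_stand","glue_stick"]:
        print(n,[(np.round(r["at"],4).tolist(),round(r["score"],2)) for r in tip_of(c,n)[:2]])
print(env.sense()["t"])
E
```

```text
pics
scene [ 0.035 -0.883  0.808]
dust_box [([0.5914, -0.0238, -0.0013], 0.63), ([0.5924, -0.0768, 0.0876], 0.29)]
pull_bar [([0.4609, 0.0024, 0.0831], 0.98), ([0.6759, -0.34, -0.0005], 0.47)]
hinge_line [([0.6692, 0.0087, 0.0855], 0.76)]
lock_tab [([0.5896, -0.078, 0.0868], 0.59)]
slide_grip [([0.5712, -0.1156, 0.114], 0.78)]
rinse_bottle [([0.5517, 0.2528, -0.0], 0.67)]
orange_stand [([0.5674, -0.3582, -0.0005], 0.58)]
glue_stick [([0.6758, -0.3403, -0.0026], 0.76)]
top [ 0.424 -0.046  1.285]
dust_box [([0.5928, -0.0264, 0.0032], 0.97), ([0.4551, 0.0018, 0.0853], 0.4)]
pull_bar [([0.4549, 0.0017, 0.0864], 0.89)]
hinge_line [([0.6703, 0.0121, 0.087], 0.56)]
lock_tab [([0.5947, -0.078, 0.0851], 0.61)]
slide_grip [([0.5754, -0.1139, 0.1163], 0.71)]
rinse_bottle [([0.5567, 0.2537, -0.0017], 0.68)]
orange_stand [([0.5665, -0.3598, -0.001], 0.61)]
glue_stick [([0.4552, 0.0028, 0.0877], 0.74), ([0.675, -0.3408, 0.0013], 0.69)]
0.9
```

View pics/scene0.png

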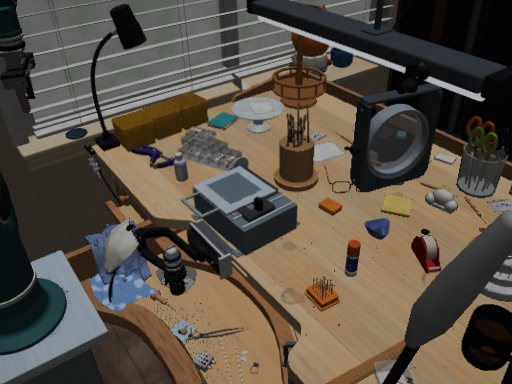

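View pics/top0.png

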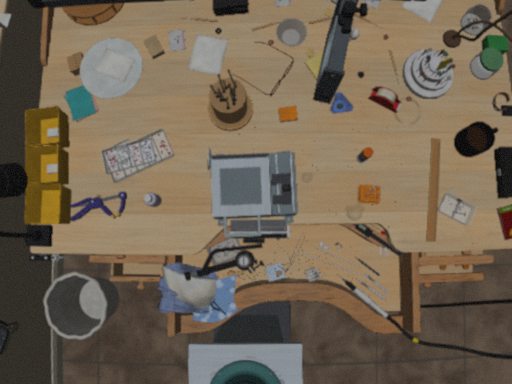

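```bash
cat > h.py <<'E'
from station import env, effector, solver, viewer, workorder, search_frame, tip_of
import cv2,numpy as np
def proj(c,P):
    i=viewer.camera_info(c); R=np.array(i["rotation"]); q=(np.atleast_2d(P)-i["eye"])@R*[1,-1,-1]
    return cv2.projectPoints(q,np.zeros(3),np.zeros(3),np.array(i["intrinsics"]),np.array(i["dist_coeffs"]))[0][:,0]
def crop(c,name,pts,k=4,h=70):
    p,d=viewer.read_camera(c); uv=proj(c,pts); m=uv.mean(0); x0,y0=int(max(m[0]-h*1.3,0)),int(max(m[1]-h,0))
    q=cv2.resize(p[y0:y0+2*h,x0:x0+int(2.6*h)],None,fx=k,fy=k,interpolation=cv2.INTER_CUBIC)[:,:,::-1].copy()
    for a in uv: cv2.circle(q,tuple(int(v) for v in (a-[x0,y0])*k),3,(0,0,255),1)
    cv2.imwrite(f"pics/{name}.png",q); return d
E
python3 - <<'E'
from h import *
from scipy.optimize import least_squares
L=np.array([[0,0],[0,0],[-.135,.035],[-.135,.035],[.075,.035],[.075,.035],[0,-.051],[0,-.051]])
W=np.array([[.5914,-.0238],[.5928,-.0264],[.4609,.0024],[.4549,.0017],[.6692,.0087],[.6703,.0121],[.5896,-.078],[.5947,-.078]])
f=lambda p:(L@np.array([[np.cos(p[2]),np.sin(p[2])],[-np.sin(p[2]),np.cos(p[2])]])+p[:2]-W).ravel()
s=least_squares(f,[.59,-.02,0]); print(s.x,np.round(s.fun*1e3,1))
x,y,a=s.x
R=np.array([[np.cos(a),-np.sin(a)],[np.sin(a),np.cos(a)]])
b=lambda u,v,z:[*(R@[u,v]+[x,y]),z]
g=np.array([.5733,-.1148])-[x,y]; print("grip box",R.T@g)
pts=[b(-.135,.035,.086),b(-.135,.08,.086),b(-.135,-.01,.086),b(-.085,-.115,.08),b(.085,-.115,.08),b(-.085,.115,.08),b(.085,.115,.08),b(0,-.051,.086),[.5733,-.1148,.116]]
for c in("scene","top"): crop(c,c+"1",pts)
E
```

```text
[ 0.59311358 -0.02695039  0.03066317] [ 1.7 -3.2  0.3 -0.6 -3.8  1.5  2.2  2.2 -2.2  1.6 -3.3 -1.8  5.1  0.1
 -0.   0.1]
grip box [-0.02249759 -0.08720086]
```

View pics/scene1.png

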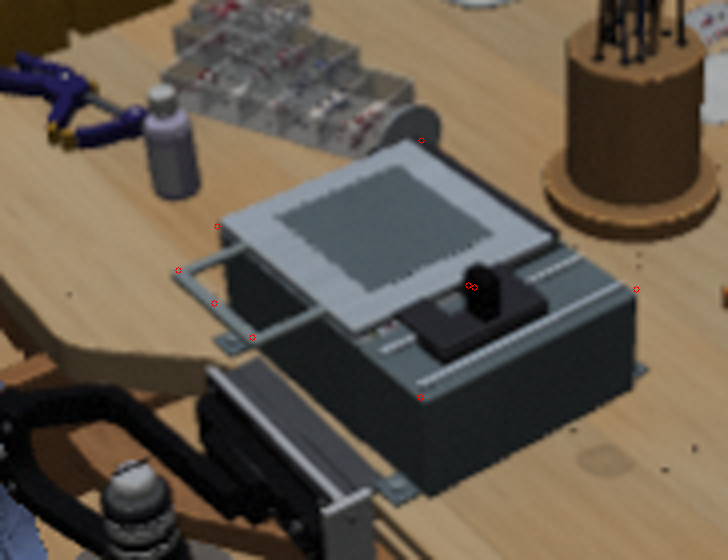

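View pics/top1.png

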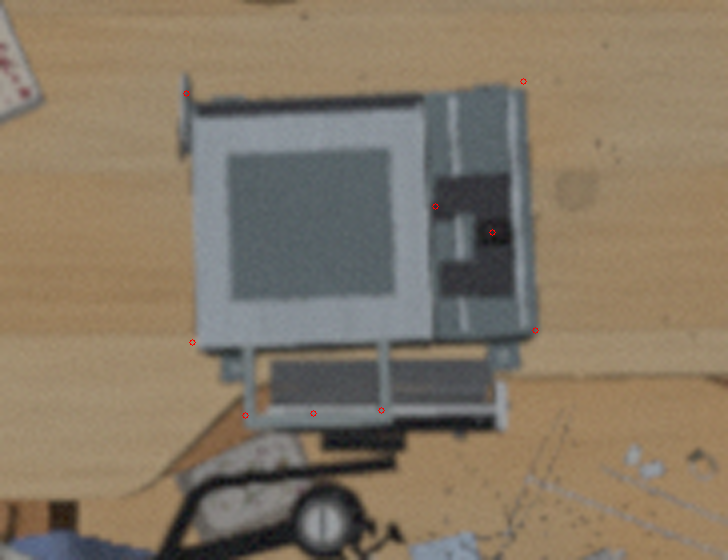

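The fit agrees with both pictures: grip at scene1 (475,287), bar ends at (178,270)/(252,337). In top1 the bar sits at row ~418, about 1 px from the projection. A dark vice stands in front of the box, so I'm checking its height and the reachable poses.

```bash
cat >> h.py <<'E'
BX,BY,BA=.592,-.027,.033
ca,sa=np.cos(BA),np.sin(BA); RB=np.array([[ca,-sa,0],[sa,ca,0],[0,0,1]])
b=lambda u,v,z: RB@[u,v,z]+[BX,BY,0]
def ori(t,s=1):  # tilt t: fingers point down and to the back; s=+-1 closing-axis sign
    z=np.array([np.sin(t),0,-np.cos(t)]); y=s*np.array([np.cos(t),0,np.sin(t)])
    return RB@np.column_stack([np.cross(y,z),y,z])
def bar(a,t,s=1,back=0.,deep=.019):  # TCP pose with the pull bar at the grasp point
    R=ori(t,s); p=b(.075-.21*np.cos(a),.035,.086+.21*np.sin(a)); return p+R[:,2]*(deep-back),R
E
python3 - <<'E'
from h import *
p,d=viewer.read_camera("top"); i=viewer.camera_info("top")
uv=np.stack(np.meshgrid(np.arange(512.),np.arange(384.)),-1).reshape(-1,1,2)
n=cv2.undistortPoints(uv,np.array(i["intrinsics"]),np.array(i["dist_coeffs"]))[:,0]
D=d.ravel()[:,None]; X=(np.c_[n,np.ones(len(n))]*D*[1,-1,-1])@np.array(i["rotation"]).T+i["eye"]
L=(X-[BX,BY,0])@RB; ok=D[:,0]>0
for x0 in np.arange(-.24,-.07,.012):
    print(round(x0,3),[round(float(L[m,2].max()),3) if (m:=ok&(abs(L[:,0]-x0)<.006)&(abs(L[:,1]-y0)<.01)).any() else None for y0 in(-.08,-.05,-.02,.0,.02,.035,.05,.07,.09)])
print(np.round(env.sense()["tcp_rot"],2).tolist())
for s in(1,-1):
    q=solver.inverse_kinematics(b(-.02,-.0865,.106),ori(0,s)); print(s,"grip",None if q is None else np.round(q,2))
    for t in(0,.35,.5,.6,.7,.8):
        print(t,[ (a, None if q is None else np.round(q,1).tolist()) for a in(0,.5,.95) for q in[solver.inverse_kinematics(*bar(a,t,s))]])
E
```

```text
-0.24 [-0.196, -0.199, -0.199, -0.087, -0.083, -0.082, -0.085, -0.198, -0.092]
-0.228 [-0.2, -0.202, -0.086, -0.09, -0.025, -0.023, -0.023, -0.087, -0.084]
-0.216 [-0.198, -0.197, -0.081, -0.067, -0.007, -0.005, -0.008, -0.085, -0.082]
-0.204 [-0.2, -0.2, -0.201, -0.077, -0.007, -0.004, -0.005, -0.083, -0.17]
-0.192 [-0.201, -0.2, -0.199, -0.103, -0.024, -0.011, -0.02, -0.082, -0.194]
-0.18 [-0.197, -0.2, -0.199, -0.202, -0.085, -0.011, -0.009, -0.011, -0.01]
-0.168 [-0.2, -0.198, -0.01, -0.009, -0.009, -0.009, -0.01, -0.01, -0.008]
-0.156 [-0.198, -0.021, -0.004, -0.006, -0.004, -0.004, -0.162, -0.184, -0.193]
-0.144 [0.013, -0.002, 0.091, 0.092, 0.092, 0.096, 0.096, 0.09, 0.088]
-0.132 [0.012, 0.012, 0.093, 0.095, 0.093, 0.097, 0.097, 0.096, 0.092]
-0.12 [0.01, 0.008, 0.093, 0.09, 0.008, 0.009, 0.011, 0.092, 0.09]
-0.108 [0.008, 0.009, 0.092, 0.093, 0.006, 0.006, 0.007, 0.092, 0.094]
-0.096 [0.008, 0.005, 0.094, 0.092, 0.007, 0.005, 0.008, 0.09, 0.09]
-0.084 [0.084, 0.096, 0.096, 0.096, 0.094, 0.095, 0.095, 0.096, 0.096]
-0.072 [0.086, 0.096, 0.096, 0.093, 0.095, 0.096, 0.096, 0.09
[... 581 characters left out ...]
-0.2])]
0.7 [(0, None), (0.5, None), (0.95, None)]
0.8 [(0, None), (0.5, None), (0.95, None)]
-1 grip [-0.72  0.96  1.34  1.9  -1.03  1.2  -2.11]
0 [(0, [-1.1, 0.9, 1.3, 2.2, -1.1, 1.0, -2.2]), (0.5, [-1.1, 0.6, 1.4, 2.1, -0.7, 1.0, -2.5]), (0.95, [-1.0, 0.6, 1.4, 1.9, -0.6, 1.2, -2.6])]
0.35 [(0, [0.6, 0.4, -0.8, 2.4, 1.2, 0.3, 1.9]), (0.5, [-1.3, 0.3, 1.4, 2.3, -0.7, 0.5, -2.5]), (0.95, [-1.3, 0.3, 1.4, 2.1, -0.5, 0.7, -2.7])]
0.5 [(0, None), (0.5, [0.2, 0.1, -0.3, 2.4, 0.3, 0.2, 2.8]), (0.95, [1.0, 0.2, -1.2, 2.1, 0.6, 0.5, 2.6])]
0.6 [(0, None), (0.5, None), (0.95, [0.8, 0.1, -0.9, 2.2, 0.4, 0.3, 2.7])]
0.7 [(0, None), (0.5, None), (0.95, None)]
0.8 [(0, None), (0.5, None), (0.95, None)]
```

```bash
python3 - <<'E'
from h import *
R=ori(0); g=-.0225
env.reach(b(g,-.0865,.22),R)
env.movel(b(g,-.0865,.106),rate=.12)
effector.grasp(8); s=env.sense(); l=(s["ee_pos"]-[BX,BY,0])@RB
print(s["t"],s["gripper_width"],s["grasp_force"],l,s["wrist_force"])
env.movel(b(.0,-.0865,.106),rate=.05); s=env.sense(); l=(s["ee_pos"]-[BX,BY,0])@RB
print(s["t"],s["gripper_width"],s["grasp_force"],l,s["wrist_force"])
effector.release(); env.movel(b(.0,-.0865,.22),rate=.15)
env.reach(b(-.135-.024,.035,.2),R)
print(env.sense()["t"])
crop("scene","scene2",[b(0,-.0865,.116),b(0,-.051,.086),b(-.135,.035,.086)])
for c in("scene","top"):
  viewer.read_camera(c)
  for n in("slide_grip","lock_tab","pull_bar"): print(c,n,[(np.round((np.array(r["at"])-[BX,BY,0])@RB,4),round(r["score"],2)) for r in tip_of(c,n)[:1]])
E
```

```text
6.0917 0.01387744382878678 7.999350428581238 [-0.02214889 -0.08648267  0.10603526] [ 1.20057723  0.54702926 -1.73172594]
6.6917 0.013763843301064557 7.999807074666023 [ 0.00088198 -0.08644472  0.10604113] [ 1.38624243 -0.31147972  1.59380859]
9.625
scene slide_grip [(array([-0.0049, -0.0909,  0.1157]), 0.57)]
scene lock_tab [(array([-0.002 , -0.0502,  0.0895]), 0.73)]
scene pull_bar [(array([-0.1319,  0.0327,  0.0857]), 0.79)]
top slide_grip [(array([-0.0008, -0.0833,  0.1142]), 0.55)]
top lock_tab [(array([-0.0025, -0.0538,  0.0873]), 0.95)]
top pull_bar []
```

View pics/scene2.png

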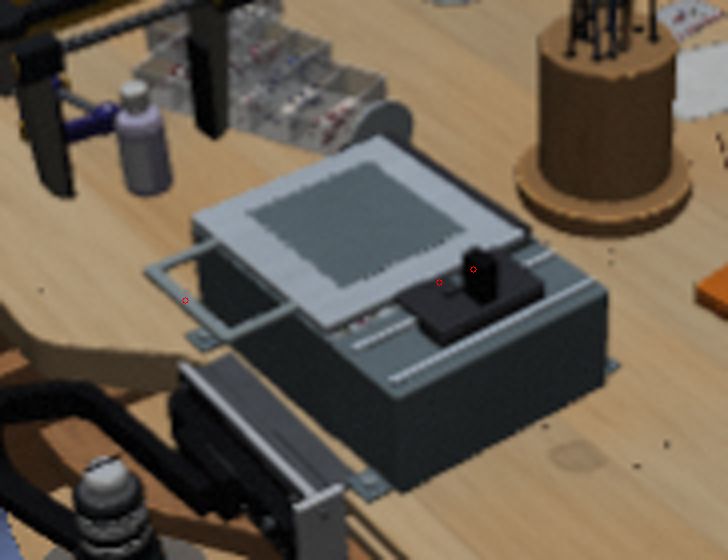

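The picture shows the grip at about (481,275), the bar clear of the teeth at (185,300), and the gap beside the tab near (450,288). All sit within about 3 mm of the plan, so I'm going down on the pull bar.

```bash
python3 - <<'E'
from h import *
def st(m):
    s=env.sense(); print(m,round(s["t"],2),round(s["gripper_width"],4),round(s["grasp_force"],1),np.round((s["ee_pos"]-[BX,BY,0])@RB,4),np.round(s["wrist_force"],1))
z=.086-.019
env.movel(b(-.159,.035,z),rate=.1); st("down")
effector.grasp(3); st("touch")
env.movel(b(-.135,.035,z),rate=.04); st("over")
effector.grasp(3); env.pause(.2); st("closed")
crop("scene","scene3",[b(-.135,.035,.086)],k=5,h=50)
E
```

```text
down 11.56 0.0914 0.0 [-0.1586  0.035   0.0674] [-0.6  0.3  0.2]
touch 12.38 0.0485 3.0 [-0.1557  0.035   0.0678] [ 5.6  0.3 -0.7]
over 13.13 0.0095 3.0 [-0.1363  0.035   0.0667] [-3.4 -0.4  2.3]
closed 13.55 0.0097 3.0 [-0.1362  0.035   0.0667] [-5.3 -0.7  0.7]
```

View pics/scene3.png

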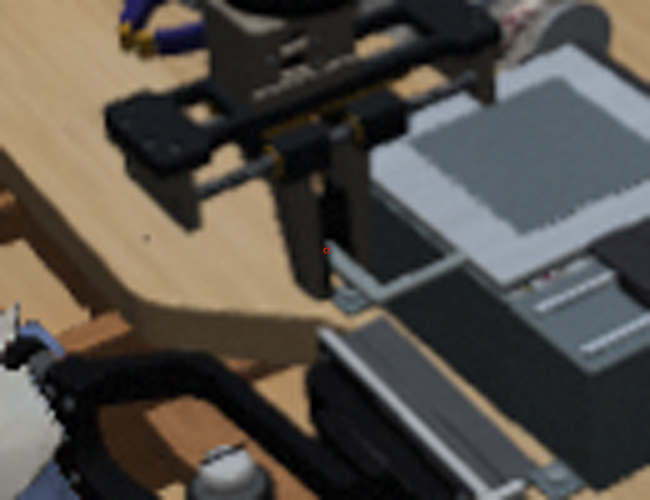

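The bar is between the pads (crop ~(328,250), width 9.7 mm). I'm shifting the box x by -1.2 mm to match, firming the grip, and lifting along the arc with force checks.

```bash
sed -i 's/BX,BY,BA=.592/BX,BY,BA=.5908/' h.py; cat >> h.py <<'E'
def st(m):
    s=env.sense(); l=(s["ee_pos"]-[BX,BY,0])@RB; f=RB.T@s["wrist_force"]
    print(m,round(s["t"],2),round(s["gripper_width"],4),"a",round(np.arctan2(l[2]+.019-.086,.075-l[0]),3),"r",round(np.hypot(l[2]-.067,.075-l[0]),4),"F",np.round(f,1)); return f
def swing(angles,rate):
    for a in angles:
        env.movel(bar(a,0)[0],rate=rate); f=st(round(a,3))
        if np.linalg.norm(f)>18: print("STOP"); return False
    return True
E
python3 - <<'E'
from h import *
effector.grasp(18); st("grip")
swing([.04,.08,.14,.2,.27,.35],.05)
viewer.read_camera("scene")
l=lambda n:[(np.round((np.array(r["at"])-[BX,BY,0])@RB,4),round(r["score"],2)) for r in tip_of("scene",n)[:1]]
print(l("pull_bar"),l("lock_tab"))
crop("scene","scene4",[bar(.35,0)[0]],k=5,h=55)
E
```

```text
grip 13.82 0.0093 a -0.002 r 0.2101 F [-5.9 -0.5  1.7]
0.04 14.13 0.0092 a 0.041 r 0.21 F [-2.3 -0.4 -2.4]
0.08 14.45 0.0094 a 0.081 r 0.2101 F [-3.4 -0.9 -1.3]
0.14 14.85 0.0091 a 0.141 r 0.2101 F [-3.8 -0.4 -0.1]
0.2 15.25 0.0091 a 0.202 r 0.2102 F [-4.7 -1.2 -0.7]
0.27 15.69 0.0089 a 0.273 r 0.2103 F [-5.5  0.2 -0.2]
0.35 16.18 0.0092 a 0.354 r 0.2106 F [-7.3 -0.3  1. ]
[(array([-0.1179,  0.0354,  0.1572]), 0.73)] [(array([ 0.0043, -0.0507,  0.1117]), 0.68)]
```

View pics/scene4.png

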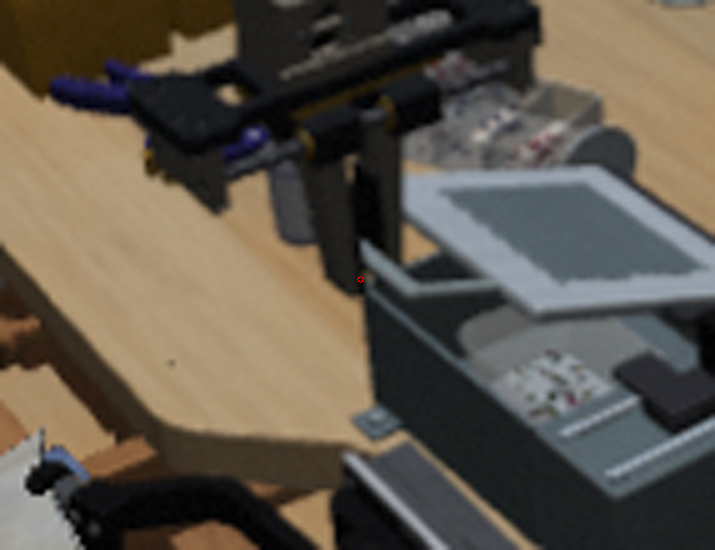

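The cover has passed the lock and the tub is visible, with the bar held at (362,262). I'm trimming x by 2 mm to ease the side force, then continuing past balance and easing back.

```bash
sed -i 's/BX,BY,BA=.5908/BX,BY,BA=.5888/' h.py; python3 - <<'E'
from h import *
if swing([.38,.46,.54,.62,.7,.77,.83,.88,.92,.95],.05):
    env.pause(.4); st("top")
    viewer.read_camera("scene")
    for n in("pull_bar","lock_tab"): print(n,[(np.round((np.array(r["at"])-[BX,BY,0])@RB,4),round(r["score"],2)) for r in tip_of("scene",n)[:1]])
    crop("scene","scene5",[bar(.95,0)[0],b(.075,.115,.086)],k=5,h=55)
E
```

```text
0.38 16.64 0.0091 a 0.389 r 0.2088 F [ 0.1 -1.3 -1.7]
0.46 17.12 0.0095 a 0.464 r 0.2091 F [ 4.8  0.1 -3.6]
0.54 17.61 0.0094 a 0.541 r 0.2093 F [ 5.9 -1.4 -4.5]
0.62 18.09 0.0096 a 0.619 r 0.2095 F [ 6.6  0.1 -4.9]
0.7 18.57 0.0095 a 0.697 r 0.21 F [ 5.1 -0.4 -4.9]
0.77 19.02 0.0087 a 0.769 r 0.2104 F [-0.5 -0.2 -0.7]
0.83 19.42 0.0089 a 0.83 r 0.2107 F [-5.4 -0.6  5.7]
0.88 19.77 0.0094 a 0.879 r 0.2109 F [-6.1 -0.2  6.1]
0.92 20.09 0.0095 a 0.921 r 0.2109 F [-5.3  0.9  7.1]
0.95 20.37 0.0093 a 0.951 r 0.2109 F [-5.1  0.1  6.6]
top 20.77 0.0092 a 0.95 r 0.2109 F [-5.7  0.1  6.4]
pull_bar [(array([-0.0416,  0.0362,  0.2569]), 0.73)]
lock_tab [(array([ 0.0331, -0.0492,  0.1506]), 0.68)]
```

View pics/scene5.png

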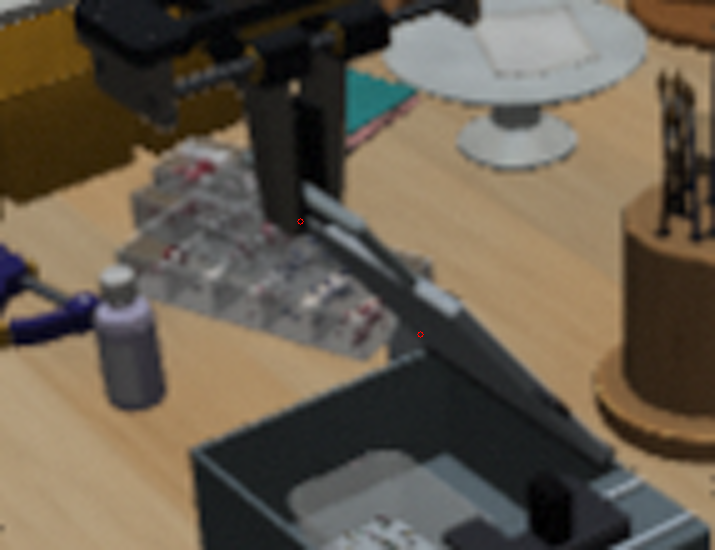

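The cover is held at about 0.95 rad, with the bar in the pads at (305,195). Now easing it back to 0.75.

```bash
python3 - <<'E'
from h import *
swing([.91,.87,.83,.79,.75],.03)
env.pause(.8); st("end")
for k in range(2):
  for c in("scene","top"):
    viewer.read_camera(c)
    for n in("pull_bar","lock_tab","slide_grip"):
      for r in tip_of(c,n)[:1]:
        l=(np.array(r["at"])-[BX,BY,0])@RB; print(c,n,np.round(l,4),round(r["score"],2),"a",round(np.arctan2(l[2]-.086,.075-l[0]),3))
crop("scene","scene6",[bar(.75,0)[0]],k=5,h=55)
E
```

```text
0.91 21.4 0.0093 a 0.91 r 0.2108 F [-5.5 -0.3  6.6]
0.87 21.83 0.0087 a 0.871 r 0.2106 F [-4.7 -0.6  7.1]
0.83 22.27 0.0093 a 0.831 r 0.2104 F [-5.4 -0.2  5.8]
0.79 22.7 0.0092 a 0.791 r 0.2101 F [-4.   0.7  4.8]
0.75 23.13 0.0091 a 0.751 r 0.2099 F [-3.9  0.2  3.4]
end 23.93 0.0095 a 0.75 r 0.2099 F [-2.  -0.4  2. ]
scene pull_bar [-0.0763  0.0335  0.2267] 0.82 a 0.749
scene lock_tab [ 0.0235 -0.0501  0.1374] 0.77 a 0.784
scene slide_grip [-0.0003 -0.0862  0.1146] 0.92 a 0.363
top lock_tab [ 0.021  -0.0506  0.1356] 0.66 a 0.743
scene pull_bar [-0.0738  0.0314  0.2259] 0.96 a 0.755
scene lock_tab [ 0.0231 -0.0514  0.1407] 0.69 a 0.812
scene slide_grip [ 1.000e-04 -8.700e-02  1.178e-01] 0.79 a 0.402
top pull_bar [ 0.0735 -0.3165  0.0005] 0.73 a -1.553
top lock_tab [ 0.0193 -0.0493  0.135 ] 0.8 a 0.721
top slide_grip [ 0.0051 -0.0876  0.1153] 0.79 a 0.397
```

View pics/scene6.png

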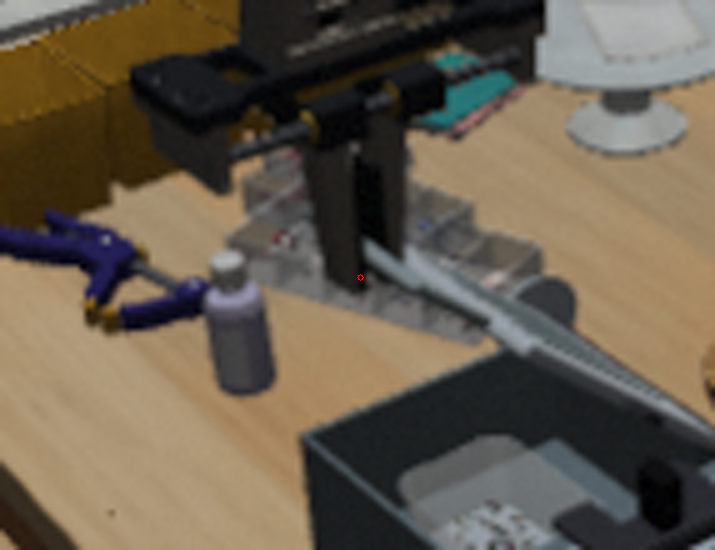

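The cover is held at about 0.75 rad with the bar between the pads (365,250). The bottle is still standing and the lock bar is in line. Handing in.

```bash
python3 -c "
from station import workorder
print(workorder.finish_job())"
```

```text
the job is handed in; nothing more can be done
None
```

I handed the job in, and no verdict came back. The lock bar is lined up with the tab; the cover was raised to about 0.95 rad, past its balance point, and eased back, and the fingers are holding it still at about 0.75 rad.

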